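# Clear the drilling jig and pack the bracket tray

### The arm

A 6-joint arm with a two-finger parallel gripper is mounted at the origin on the work surface. World frame = base frame: x ahead of the robot, y to its left, z up, the work surface at z = 0. Lengths are in mm, angles in rad, forces in N, time in s.
With the tool pointing down it reaches from about 350 to 875 mm from the base axis. Payload 15.5 kg.
Tool frame: the origin (TCP) lies midway between the tips of the shut fingers; the grasp point (between the pads) lies 19 mm behind it (r.grip_depth is the distance from the TCP to the grasp point, in mm); x points along the fingers, y is the direction in which the jaws open and shut, and the axes are right-handed (so a half turn about x gives the same grasp; the last joint's range is limited). The gripper opens to 85 mm and grips with 20 to 120 N. Pads are 22 mm wide; open, the fingers measure 114 mm over their backs; the gripper's body (76 mm by 85 mm) begins 54 mm behind the grasp point. The pads swing forward as they close: fully open they stand 13 mm farther back than shut.
Start: joints at [1.022, 0.494, 1.345, -0, 1.302, -0.096], TCP at [273.424, 562.019, 231.277] pointing down, gripper open.
Joint ranges: [-2.91, 2.91], [-0.82, 2.16], [0.22, 2.67], [-1.22, 4.37], [0.12, 2.79], [-3.08, 3.08]. Speed limits (rad/s): [1.89, 1.89, 2.57, 3.01, 3.01, 3.01].

### API

Orientations are given as a rotation vector (axis times angle).
In Python, from bench import r gives the robot as it stands. The module is installed in compiled form; this text tells all that it offers. Calls block until the motion is done:
- r.movep(position, orientation): joint-space move of the TCP to a pose.
- r.servo_line(position, rate=150, attitude=None, guard=None): straight line of the TCP; attitude=None keeps the orientation; rate is the mean speed in mm/s. With guard (N) it stops when the force on the tool has changed by that much, and returns True; else False.
- r.move_joints(angles): joint-space move.
- r.set_gripper(opening, force=None): finger opening in mm; force is the grip in N (None keeps the last); returns when the fingers have stopped.
- r.dwell(seconds).
- r.ik(position, orientation): joint angles nearest the present ones, or None.
- r.sense(): the state.
- r.read_camera(name): name is "scene" or "top" or "wrist"; returns a dict with "color" (384x512x3 uint8, red, green, blue), "vfov" (degrees; the focal length in pixels is half the picture's height over the tangent of half this angle, whatever the lens; pixels are square), "cx", "cy" (the principal point, pixels), "R" (3x3) and "t" (3): a world point X has camera coordinates R X + t; the wrist camera has in their place "hand_eye" (4x4, takes a point from camera to tool coordinates, whose origin is the TCP and whose axes are the tool frame's). Camera axes: x right, y down, z forward; pixel columns grow to the right and rows downward; lengths in mm; the calibration is good to about 2 mm. A picture is of the moment at which its call begins: read the wrist's pose just before it. There is no depth.
A pose or a line that the arm cannot do raises r.PlanningError and nothing moves.
- r.close_job(): hands the job in, once; it reports no verdict.
The state is a dict: "time": time; "joint_positions": joint angles; "dq": joint speeds; "joint_efforts": joint torques, N m; "position": TCP position; "orientation": TCP orientation; "contact_force": force on the tool from outside, world axes, zero at the start; "torque": the same for the moment, N m; "gripper_width": finger opening in mm.
Only numpy, scipy, OpenCV 4.12 (cv2) and the standard library are available. Lean on these libraries where they do the work, as an engineer would, in place of code of your own. Each camera call takes 0.05 s, during which the arm holds its last target.

### The job

Lift the chip pail by its handle off the jig's apron and stand it on the round rubber mat, then push the red ejector slide all the way so that the finished bracket comes out of the jig, and let the slide spring home. Lay every bracket flat, web up, in a bracket compartment of the blue tray, one to a compartment, and the wire brush bristles up in its long compartment with the bristle end towards the yellow patch. When all are in the tray, stand the pail back inside the yellow ring on the apron, upright; don't tip it on the way, and leave the bottle, hammer, can and collar alone.

Things in the scene. Friction and masses are not known exactly. Their poses are not given: they have to be found in the camera images.
- tray: fixed blue sheet-steel tray, 176 (x) x 236 (y) mm; floor 4 mm thick, walls and dividers 4 mm thick, all 14 mm high (10 mm above the floor). Four side-by-side bracket compartments on its -x (near) side, each 122 mm long along x and 54 mm wide along y; on its +x (far) side one brush compartment 42 wide (x) x 228 mm long (y), with a yellow patch on the floor at its +y end. Origin: centre of the underside
- lane0 (a point): centre of bracket compartment 0, on its floor (4 mm above the tray's underside); axes as the tray's, long side along x
- lane1 (a point): centre of bracket compartment 1, on its floor (4 mm above the tray's underside); axes as the tray's, long side along x
- lane2 (a point): centre of bracket compartment 2, on its floor (4 mm above the tray's underside); axes as the tray's, long side along x
- lane3 (a point): centre of bracket compartment 3, on its floor (4 mm above the tray's underside); axes as the tray's, long side along x
- brush_lane (a point): centre of the brush compartment, on its floor; axes as the tray's, long side along y, yellow patch towards +y
- jig: fixed green drilling jig, 250 (x) x 100 (y) mm. Origin: underside, below the mouth. From x = -125 to 0 mm a housing 86 mm wide, 56 mm high with a 50 mm wide tunnel and an 18 mm slot in its roof; from x = 0 to 120 mm a flat open apron, 12 mm high, level with the tunnel floor. A bracket held in the tunnel lies along x with its end 10 mm out of the mouth; it can come out only along +x
- apron (a point): middle of the yellow ring (diameter 82 mm) painted on the jig's apron, at the apron's surface, 64 mm out from the mouth: the pail's own place; axes as the jig's
- ejector (a joint): spring slide of the jig: 0 = at rest (home), 0.090 m = pressed fully towards the jig's +x, which pushes the held bracket out so that its middle stands about 45 mm out of the mouth (its web quite clear of the housing). Takes about 2 N at first, 8 N at the end; springs back by itself when let go
- ejector_tab (a point): middle of the back (-x) face of the slide's red upright tab, where to push; moves with the slide. Tab: 10 (x) x 44 (y) mm, from 18 mm below this point to 18 mm above; the housing roof lies 26 mm below it. Jig axes
- bracket_jig: steel T-bracket: flat base plate 110 (x) x 44 (y) x 5 mm with a welded upright web on its middle line, 70 long (x) x 8 thick (y), top 35 mm above the underside; 0.15-0.3 kg. Origin: centre of the underside; z up. Pinch it by the web. The same either way round. At the start it is held in the jig's tunnel.
- bracket_a: steel T-bracket: flat base plate 110 (x) x 44 (y) x 5 mm with a welded upright web on its middle line, 70 long (x) x 8 thick (y), top 35 mm above the underside; 0.15-0.3 kg. Origin: centre of the underside; z up. Pinch it by the web. The same either way round. Lies loose on the bench; may be absent.
- bracket_b: steel T-bracket: flat base plate 110 (x) x 44 (y) x 5 mm with a welded upright web on its middle line, 70 long (x) x 8 thick (y), top 35 mm above the underside; 0.15-0.3 kg. Origin: centre of the underside; z up. Pinch it by the web. The same either way round. Lies loose on the bench; may be absent.
- bracket_c: steel T-bracket: flat base plate 110 (x) x 44 (y) x 5 mm with a welded upright web on its middle line, 70 long (x) x 8 thick (y), top 35 mm above the underside; 0.15-0.3 kg. Origin: centre of the underside; z up. Pinch it by the web. The same either way round. Lies loose on the bench; may be absent.
- brush: wire brush lying bristles up: wooden body 180 (x) x 26 (y) x 24 mm (z), bristle block 22 wide on top from x = +20 to +86 mm, up to 42 mm high; 0.12 kg. Origin: centre of the underside. The bristle end is +x; grip the bare wood across y near the middle (x about 0)
- bristle_end (a point): the brush's bristle-side end face, 90 mm from its middle
- pail: small aluminium chip pail, 74 mm across, 55 mm high, with a stiff arched carrying handle; 0.25 kg, empty. Origin: centre of the underside
- pail_grip (a point): middle of the pail's black handle grip, 103 mm above the pail's underside: a bar 54 mm long along the pail's y, 12 mm thick (x), 14 mm high
- mat: fixed round black rubber mat, 112 mm across, 3 mm high. Origin: centre of the underside
- bottle: bystander: clear drinks bottle, 64 mm across, 200 mm high; origin at the underside
- hammer: bystander: hammer lying on the bench, about 220 mm long
- grease_can: bystander: grey can, 64 mm across, 70 mm high
- pipe_collar: bystander: dark steel pipe collar, 52 mm across, 34 mm high
Not all that is in view belongs to the job. What is shaped like the bracket_b but purple is not meant. There is more than one size of the pail; the job needs the larger.

How it is judged:
By the outcome, as a careful person would: the job done as asked, in the order asked, and still so for the second after the job is handed in, with the robot touching nothing.
Of bracket_a, bracket_b, bracket_c only 1 to 3 are there at a start; the rules pass over those that are not, and their reading is None.
At some moment in a run one of bracket_a, bracket_b, bracket_c, brush may be knocked a few centimetres aside while the robot is not near it.
It also fails if it takes over 210 s, if anything falls off the work surface, if the arm or the gripper's body presses on something with over 40 N, if the wrist force passes 120 N, or if a joint passes its speed limit or range.

## Working session

There is one attempt and no reset: what is moved stays moved. The work goes in short steps, each a Python script; the robot and the scene stay as the last script left them, time stands still between calls to the robot, and variables do not carry over. Pictures are saved under pics/ and viewed, and the job is handed in when it is done.

```bash
mkdir -p pics; ls; python3 - <<'E'
from bench import r
import cv2, numpy as np
s=r.sense(); print(s)
for n in ("scene","top","wrist"):
    c=r.read_camera(n); print(n,c["vfov"],c["cx"],c["cy"],c.get("R"),c.get("t"),c.get("hand_eye"), [k for k in c])
    cv2.imwrite(f"pics/{n}0.png",cv2.cvtColor(c["color"],cv2.COLOR_RGB2BGR))
print(r.grip_depth)
E
```

```text
pics
{'time': 0.0, 'joint_positions': array([ 1.02252499e+00,  4.94179610e-01,  1.34613857e+00, -4.41220975e-06,
        1.30253833e+00, -9.55184962e-02]), 'dq': array([-0.00073791, -0.00088706, -0.00040923,  0.0011872 ,  0.00035412,
        0.00151939]), 'joint_efforts': array([-4.25882918e-04, -8.82168460e+01, -3.83858621e+01, -2.92407221e-04,
        1.02047410e-02,  4.71608041e-05]), 'position': array([273.21318096, 561.70161385, 230.69997245]), 'orientation': array([ 0.35410966,  1.54187827, -0.35600843]), 'contact_force': array([-0.45989513,  0.61551102,  0.14162296]), 'torque': array([-0.02916081,  0.02178537,  0.00582168]), 'gripper_width': 85.48974071391568}
scene 53.88005454697175 252.31696634060006 190.10831911109557 [[-0.71937832  0.69458158  0.00716   ]
 [ 0.43729292  0.46086507 -0.77225532]
 [-0.53969411 -0.55241272 -0.63527195]] [ 413.60563152 -140.89569075 1509.56059561] None ['color', 'vfov', 'cx', 'cy', 'R', 't']
top 56.73742806771351 248.95372823712157 194.56784106261003 [[ 0.0110468  -0.99966831 -0.02326439]
 [-0.99918823 -0.01013413 -0.03898938]
 [ 0.03874068  0.02367621 -0.99896877]] [ -27.84515525  535.3374973  1035.57996315] None ['color', 'vfov', 'cx', 'cy', 'R', 't']
wrist 65.93176061921262 255.3419231616232 190.88350937094341 None None [[ 8.19365537e-04 -2.68067225e-01  9.63399861e-01 -1.42948220e+02]
 [ 9.99999612e-01 -9.25441542e-05 -8.76243923e-04  3.61284569e-01]
 [ 3.24049302e-04  9.63400205e-01  2.68067045e-01 -6.77933285e+01]
 [ 0.00000000e+00  0.00000000e+00  0.00000000e+00  1.00000000e+00]] ['color', 'vfov', 'cx', 'cy', 'hand_eye']
18.700000000000003
```

View pics/top0.png

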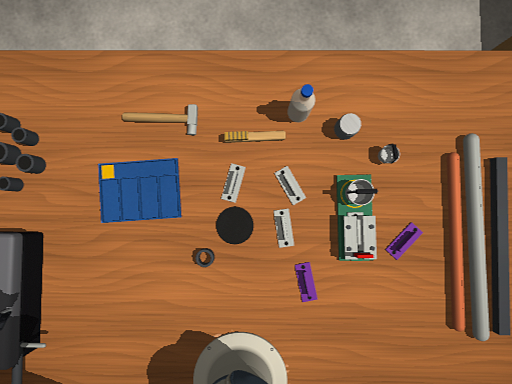

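View pics/scene0.png

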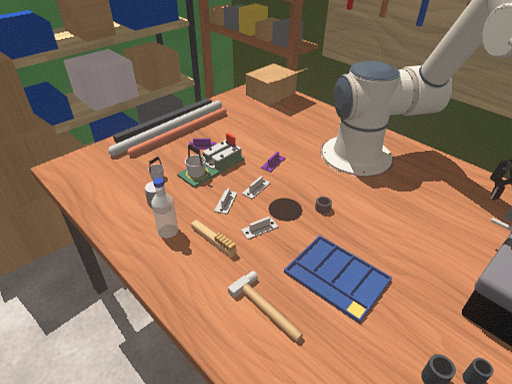

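View pics/wrist0.png

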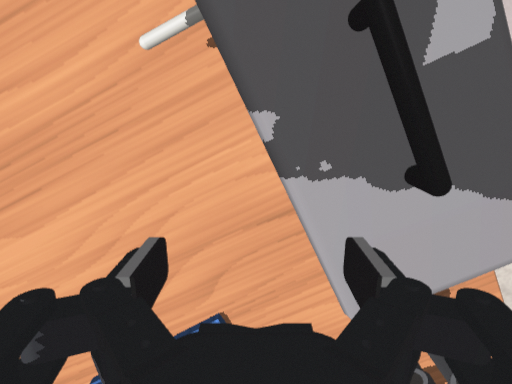

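```bash
cat > h.py <<'E'
from bench import r
import cv2, numpy as np
from scipy.spatial.transform import Rotation as Rn
def rot(th):
    # tool down, jaw direction (tool y) at world angle th
    c,s=np.cos(th),np.sin(th)
    return np.array([[0,c,s],[0,s,-c],[-1,0,0]],float)
def rv(th): return Rn.from_matrix(rot(th)).as_rotvec()
def cam(n,save=None,scale=1):
    if n=="wrist": s=r.sense()
    c=r.read_camera(n); f=192/np.tan(np.radians(c["vfov"])/2); c["f"]=f
    if n=="wrist":
        T=np.eye(4);T[:3,:3]=Rn.from_rotvec(s["orientation"]).as_matrix();T[:3,3]=s["position"]
        M=T@c["hand_eye"]; c["R"]=M[:3,:3].T; c["t"]=-M[:3,:3].T@M[:3,3]
    if save: cv2.imwrite(f"pics/{save}.png",cv2.cvtColor(c["color"],cv2.COLOR_RGB2BGR))
    return c
def px(c,X):
    X=np.atleast_2d(X); p=X@c["R"].T+c["t"]; return p[:,:2]/p[:,2:]*c["f"]+[c["cx"],c["cy"]]
def ray(c,uv,z):
    uv=np.atleast_2d(np.array(uv,float)); d=np.c_[(uv-[c["cx"],c["cy"]])/c["f"],np.ones(len(uv))]@c["R"]
    o=-c["R"].T@c["t"]; k=(z-o[2])/d[:,2]; return o+d*k[:,None]
def blobs(mask,amin=30):
    n,l,st,ce=cv2.connectedComponentsWithStats(mask.astype(np.uint8)); out=[]
    for i in range(1,n):
        if st[i,4]>=amin:
            out.append((st[i,4],ce[i],st[i,:4],l==i))
    return out
def hsv(c): return cv2.cvtColor(c["color"],cv2.COLOR_RGB2HSV)
def grid(c,name,x0,y0,w,h,s):
    im=cv2.resize(cv2.cvtColor(c["color"][y0:y0+h,x0:x0+w],cv2.COLOR_RGB2BGR),None,fx=s,fy=s,interpolation=cv2.INTER_CUBIC)
    cv2.imwrite(f"pics/{name}.png",im)
E
python3 - <<'E'
from h import *
c=cam("top"); grid(c,"topz",90,75,350,235,2.25)
H=hsv(c)
for nm,m in dict(blue=(H[...,0]>100)&(H[...,0]<125)&(H[...,1]>120),yellow=(H[...,0]>18)&(H[...,0]<32)&(H[...,1]>150)&(H[...,2]>150),
  red=((H[...,0]<4)|(H[...,0]>176))&(H[...,1]>180),purple=(H[...,0]>130)&(H[...,0]<160)&(H[...,1]>100),
  green=(H[...,0]>50)&(H[...,0]<90)&(H[...,1]>80),white=(H[...,1]<40)&(H[...,2]>120),dark=(H[...,2]<50)).items():
    for a,ce,bb,l in blobs(m,25):
        if ce[1]<50: continue
        pts=np.argwhere(l)[:,::-1].astype(np.float32); re=cv2.minAreaRect(pts)
        print(nm,a,ce.round(1),bb,[np.round(q,1) for q in re],ray(c,ce,0)[0].round(0))
E
```

```text
blue 119 [306.7  90.4] [301  84  12  14] [array([306.8,  90.4]), array([10.7, 12.5]), np.float64(26.6)] [ 850. -191.    0.]
blue 4510 [140.5 190.9] [ 98 158  83  65] [array([138.9, 190.1]), array([59.1, 80.5]), np.float64(85.9)] [544. 303.   0.]
yellow 153 [107.4 171.4] [102 165  12  14] [array([107.5, 171.5]), array([13., 11.]), np.float64(90.0)] [601. 404.   0.]
red 86 [362.9 255. ] [354 253  19   5] [array([363., 255.]), array([ 4., 18.]), np.float64(90.0)] [ 362. -358.    0.]
purple 568 [403.7 240.6] [385 222  38  38] [array([403.7, 240.6]), array([15.9, 38.1]), np.float64(43.5)] [ 406. -476.    0.]
purple 550 [305.6 281.7] [295 262  22  40] [array([305.5, 281.7]), array([38.3, 15.4]), np.float64(77.5)] [ 282. -191.    0.]
green 849 [348.7 211. ] [337 175  37  86] [array([354.5, 217.4]), array([86. , 34.1]), np.float64(88.0)] [ 491. -316.    0.]
green 90 [347.1 195.5] [342 181  17  25] [array([348.5, 194.7]), array([25. , 12.4]), np.float64(73.7)] [ 536. -312.    0.]
white 55 [301.9 107.1] [297 103  11   8] [array([302.2, 107.1]), array([9.4, 6.3]), np.float64(26.6)] [ 799. -177.
[... 3673 characters left out ...]
4 238.8] [396 228  21  23] [array([405.7, 238.3]), array([ 4.2, 27.7]), np.float64(42.0)] [ 411. -481.    0.]
dark 3514 [ 23.8 304. ] [  0 231  43 143] [array([ 21., 302.]), array([142.,  42.]), np.float64(90.0)] [203. 645.   0.]
dark 226 [  6.8 299.8] [  0 290  18  22] [array([  8.5, 300.5]), array([21., 17.]), np.float64(90.0)] [215. 697.   0.]
dark 25 [ 21.2 372.2] [ 21 363   2  21] [array([ 21.5, 373. ]), array([20.,  1.]), np.float64(90.0)] [  4. 646.   0.]
dark 359 [244.5 377.8] [229 370  38  14] [array([247.5, 376.5]), array([37., 13.]), np.float64(-0.0)] [  2. -15.   0.]
dark 40 [220.1 378.9] [213 375  15   9] [array([220., 379.]), array([ 2.7, 16.1]), np.float64(63.4)] [-3. 56.  0.]
```

View pics/topz.png

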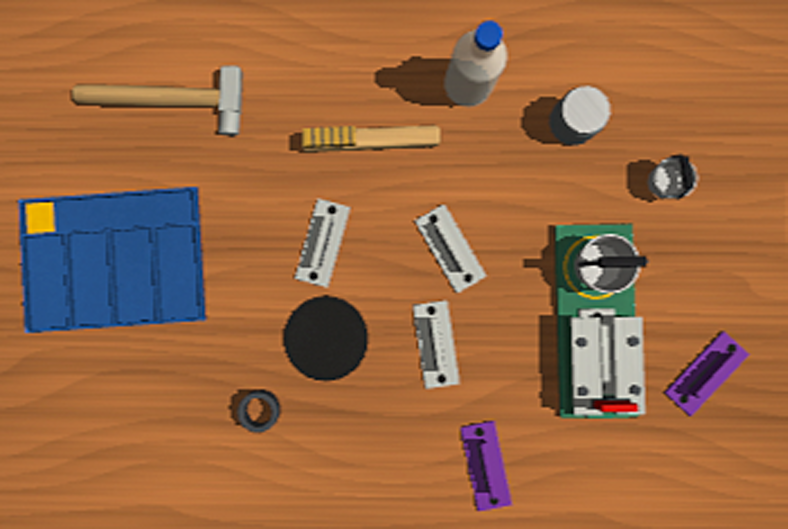

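```bash
python3 - <<'E'
from h import *
c=cam("top")
print("grip",ray(c,[361.5,191],122), "tab",ray(c,[363,255],100),"mat",ray(c,[234,225],3))
g=ray(c,[361.5,191],122)[0]
for th in (0,np.pi,-np.pi/2,np.pi/2):
    q=r.ik([g[0],g[1],300],rv(th)); print(th,q)
E
```

```text
grip [[ 543.55172466 -318.28168751  122.        ]] tab [[ 374.89272544 -328.4245038   100.        ]] mat [[445.46939785  21.18711158   3.        ]]
0 [-6.24496171e-01  4.46971575e-01  1.23405314e+00 -4.44089210e-16
  1.46056793e+00 -6.24496171e-01]
3.141592653589793 [-6.24496171e-01  4.46971575e-01  1.23405314e+00 -4.44089210e-16
  1.46056793e+00  2.51709648e+00]
-1.5707963267948966 [-6.24496171e-01  4.46971575e-01  1.23405314e+00 -4.44089210e-16
  1.46056793e+00  9.46300156e-01]
1.5707963267948966 [-0.62449617  0.44697158  1.23405314  0.          1.46056793 -2.1952925 ]
```

```bash
python3 - <<'E'
from h import *
r.movep([540,-318,300],rv(0))
c=cam("wrist","w1"); print(r.sense()["time"],r.sense()["position"])
E
```

```text
3.525 [ 540.31466404 -317.4184964   299.94770945]
```

View pics/w1.png

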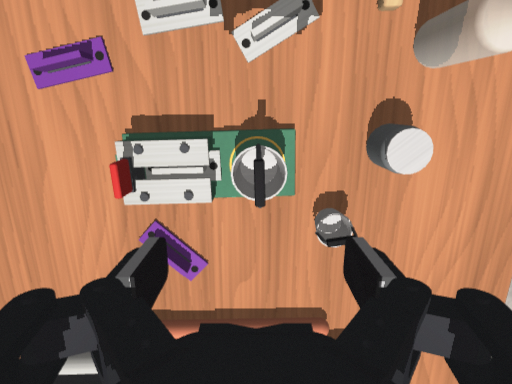

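```bash
python3 - <<'E'
from h import *
c=cam("wrist"); H=hsv(c); grid(c,"w1z",100,100,220,130,3.6)
m=np.zeros(H.shape[:2],bool); m[120:215,100:310]=1
dk=(H[...,2]<45)&m
for a,ce,bb,l in blobs(dk,40): print("dark",a,ce,bb, ray(c,ce,118)[0])
g=(H[...,0]>50)&(H[...,0]<90)&(H[...,1]>80)&m
b=max(blobs(g),key=lambda b:b[0]); p=np.argwhere(g)[:,::-1].astype(np.float32)
print("green",b[2])
P=ray(c,p,12)[:,:2]
re=cv2.minAreaRect(P.astype(np.float32)); print(re, cv2.boxPoints(re))
y=(H[...,0]>20)&(H[...,0]<34)&(H[...,1]>120)&m
P=ray(c,np.argwhere(y)[:,::-1],12)[:,:2]; print(len(P),P.min(0),P.max(0))
A=np.c_[2*P,np.ones(len(P))]; s=np.linalg.lstsq(A,(P**2).sum(1),rcond=None)[0]; print("ring",s[:2],np.sqrt(s[2]+s[0]**2+s[1]**2))
rd=((H[...,0]<4)|(H[...,0]>176))&(H[...,1]>180)&m
for a,ce,bb,l in blobs(rd,40): print("red",a,ce,bb, ray(c,ce,100)[0])
E
```

```text
dark 163 [258.2392638  171.39877301] [254 157  11  47] [ 543.67294844 -317.23270319  118.        ]
dark 180 [136.04444444 172.4       ] [129 158  16  33] [ 406.85424383 -318.45359035  118.        ]
green [122 129 173  68]
((473.80828857421875, -329.58880615234375), (246.83139038085938, 97.76150512695312), 1.7127152681350708) [[ 348.9868  -284.41855]
 [ 351.90866 -382.13638]
 [ 598.62976 -374.75906]
 [ 595.7079  -277.04123]]
110 [ 502.94718266 -335.77501637] [ 582.53590629 -287.52435405]
ring [ 543.04094029 -328.55436376] 39.62091134854109
red 611 [120.36988543 177.96890344] [110 160  22  38] [ 380.11714247 -329.04098979  100.        ]
```

View pics/w1z.png

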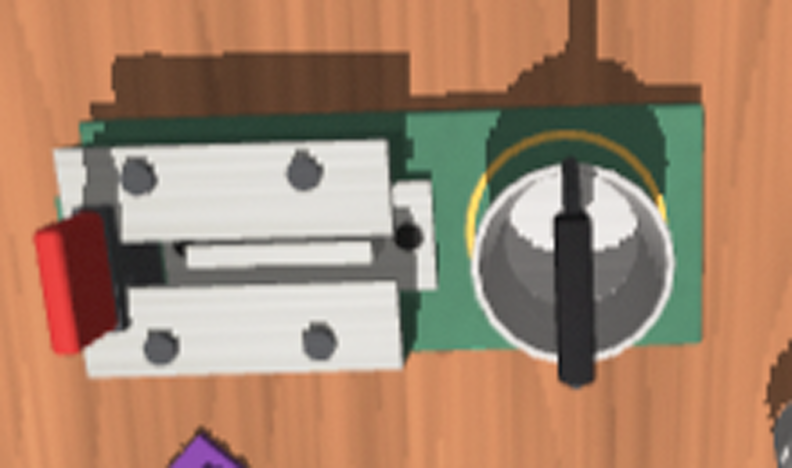

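```bash
python3 - <<'E'
from h import *
c=cam("wrist")
P=ray(c,[[100+471/3.6,100+262/3.6],[100+674/3.6,100+262/3.6],[100+572/3.6,100+362/3.6]],67);print(P)
Q=ray(c,[[100+574/3.6,100+215/3.6],[100+576/3.6,100+386/3.6],[100+555/3.6,100+300/3.6],[100+595/3.6,100+300/3.6]],121);print(Q)
E
```

```text
[[ 508.62191326 -329.82796413   67.        ]
 [ 581.7077587  -329.79908476   67.        ]
 [ 545.12198092 -367.52999047   67.        ]]
[[ 544.86232859 -303.65847813  121.        ]
 [ 545.72777301 -358.5773479   121.        ]
 [ 539.057715   -330.35049132  121.        ]
 [ 551.51181896 -330.34567425  121.        ]]
```

```bash
python3 - <<'E'
from h import *
th=0.02
r.set_gripper(45,60)
r.movep([545.2,-330.5,190],rv(th))
print(r.servo_line([545.2,-330.5,96],rate=120,guard=15), r.sense()["position"])
r.set_gripper(0,60); print(r.sense()["gripper_width"])
r.servo_line([545.2,-330.5,106],rate=60); print(r.sense()["contact_force"])
r.servo_line([545.2,-330.5,190],rate=120)
r.servo_line([445.5,21,170],rate=170)
cam("wrist","w2"); print(r.sense()["contact_force"],r.sense()["gripper_width"],r.sense()["time"])
E
```

```text
False [ 545.69723031 -330.82873685   96.98580187]
10.6600589882703
[ 0.38579799 -0.02061747 -1.89107245]
[-0.04461855  0.29236254 -1.85375506] 10.762850382943986 9.4583
```

View pics/w2.png

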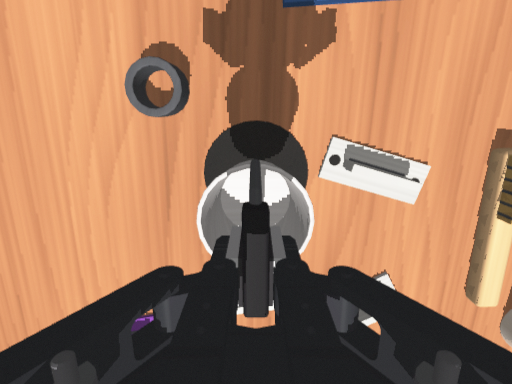

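```bash
python3 - <<'E'
from h import *
print(r.servo_line([445.5,21,100],rate=100))
print(r.servo_line([445.5,21,86.5],rate=30,guard=6), r.sense()["position"],r.sense()["contact_force"])
r.set_gripper(45); r.servo_line([445.5,21,190],rate=150)
r.movep([500,-328,250],rv(0.02))
c=cam("wrist","w3");grid(c,"w3z",60,80,280,150,2.8); cam("top","top1")
np.savez("w3.npz",**{k:c[k] for k in("R","t","f","cx","cy","color")})
print(r.sense()["time"])
E
```

```text
False
True [445.40112402  21.02451178  87.55517046] [-2.50312875  0.39426933 11.99455872]
13.45
```

View pics/w3z.png

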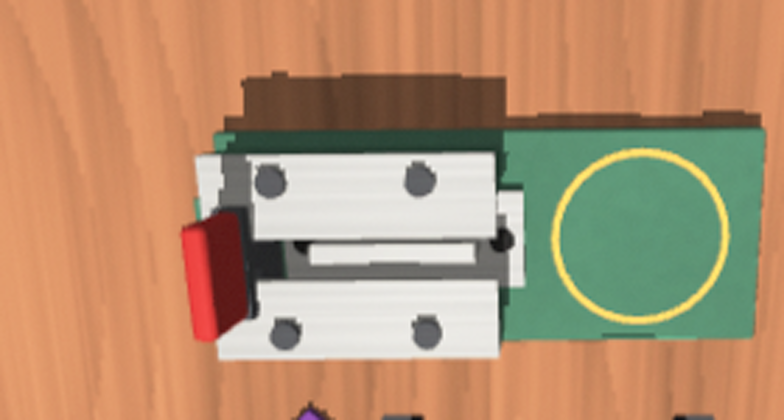

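View pics/top1.png

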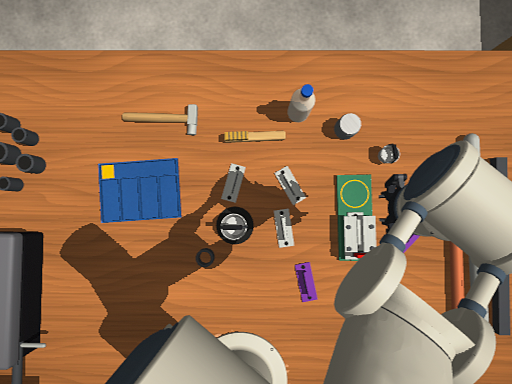

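```bash
python3 - <<'E'
from h import *
c=dict(np.load("w3.npz")); H=hsv(c)
m=np.zeros(H.shape[:2],bool); m[100:230,90:340]=1
y=(H[...,0]>20)&(H[...,0]<36)&(H[...,1]>110)&m
b=max(blobs(y),key=lambda b:b[0])
P=ray(c,np.argwhere(b[3])[:,::-1],12)[:,:2]
A=np.c_[2*P,np.ones(len(P))]; s=np.linalg.lstsq(A,(P**2).sum(1),rcond=None)[0]; print("ring",len(P),s[:2],np.sqrt(s[2]+s[0]**2+s[1]**2))
g=(H[...,0]>50)&(H[...,0]<90)&(H[...,1]>80)&m
P=ray(c,np.argwhere(g)[:,::-1],12)[:,:2].astype(np.float32); re=cv2.minAreaRect(P); print(re,cv2.boxPoints(re))
rd=((H[...,0]<4)|(H[...,0]>176))&(H[...,1]>150)&m
b=max(blobs(rd),key=lambda b:b[0]); p=np.argwhere(b[3])[:,::-1]
print(b[1:3]); re=cv2.minAreaRect(p.astype(np.float32)); bp=cv2.boxPoints(re)
tl=np.array([60+np.array([183,208,192,217])/2.8,80+np.array([229,225,338,340])/2.8]).T
print(ray(c,tl,100))
hu=np.array([60+np.array([215,497,499,219])/2.8,80+np.array([155,153,357,357])/2.8]).T
print("housing",ray(c,hu,56))
E
```

```text
ring 472 [ 542.94360738 -328.28530287] 39.5579279478054
((467.66888427734375, -329.1415710449219), (259.4185485839844, 97.42529296875), 1.1853281259536743) [[ 336.97968 -283.12256]
 [ 338.99506 -380.52704]
 [ 598.3581  -375.16058]
 [ 596.3427  -277.7561 ]]
(array([136.17300613, 177.81840491]), array([125, 156,  23,  46], dtype=int32))
[[ 369.93501502 -312.54393608  100.        ]
 [ 378.97935518 -310.91757429  100.        ]
 [ 369.31656878 -353.28917456  100.        ]
 [ 378.49501605 -353.8746981   100.        ]]
housing [[ 366.28003523 -290.34650441   56.        ]
 [ 479.23399858 -287.23004519   56.        ]
 [ 480.47190927 -373.32027414   56.        ]
 [ 360.60530331 -375.80180957   56.        ]]
```

```bash
python3 - <<'E'
from h import *
psi=np.radians(1.4); d=np.array([np.cos(psi),np.sin(psi)])
tab=np.array([369.6,-332.8]); th=-np.pi/2+psi
def at(s,z): return [*(tab+d*s),z]
r.set_gripper(0)
r.movep(at(-45,180),rv(th))
r.servo_line(at(-45,74),rate=150,guard=15); print(r.sense()["position"])
f0=r.sense()["contact_force"]
print(r.servo_line(at(60,74),rate=80,guard=25),r.sense()["contact_force"]-f0)
print(r.servo_line(at(95,74),rate=25,guard=14),r.sense()["position"],r.sense()["contact_force"]-f0)
cam("wrist","w4")
s=((r.sense()["position"][:2]-tab)@d); print("s",s)
r.dwell(0.3); print(r.sense()["contact_force"]-f0)
print(r.sense()["time"])
E
```

```text
[ 324.96327175 -334.17819689   74.50457116]
False [-6.57748701 -0.48601501  4.34019033]
True [ 446.33557388 -330.07784146   73.69122166] [-7.09370861 -1.80396113  5.77178065]
s 76.71042519264704
[-6.47944914 -2.28121773  5.87597841]
18.675
```

View pics/w4.png

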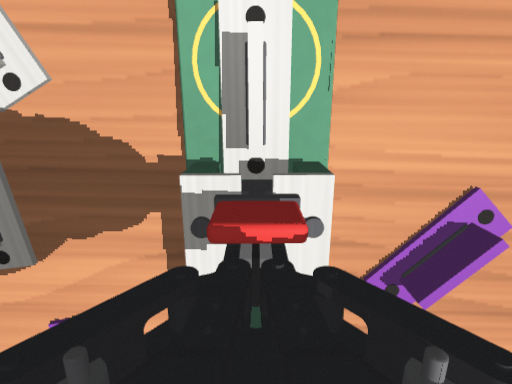

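```bash
python3 - <<'E'
from h import *
psi=np.radians(1.4); d=np.array([np.cos(psi),np.sin(psi)])
tab=np.array([369.6,-332.8])
def at(s,z): return [*(tab+d*s),z]
f0=r.sense()["contact_force"]
print(r.servo_line(at(92,74),rate=15,guard=22),r.sense()["contact_force"])
print("s",(r.sense()["position"][:2]-tab)@d)
r.dwell(0.2);c=cam("wrist","w5"); H=hsv(c);print(r.sense()["contact_force"])
m=(H[...,1]<60)&(H[...,2]>150); 
r.servo_line(at(-40,74),rate=200)
r.servo_line(at(-40,150),rate=200)
print(r.sense()["time"]); 
r.movep([520,-328,230],rv(-np.pi/2+psi)); r.set_gripper(30)
c=cam("wrist","w6"); np.savez("w6.npz",**{k:c[k] for k in("R","t","f","cx","cy","color")})
print(r.sense()["time"])
E
```

```text
True [-5.83559864 -2.1522785   3.99347487]
s 76.62822485582379
[-7.01532681 -1.29297605  5.18396467]
20.6
21.8917
```

View pics/w5.png

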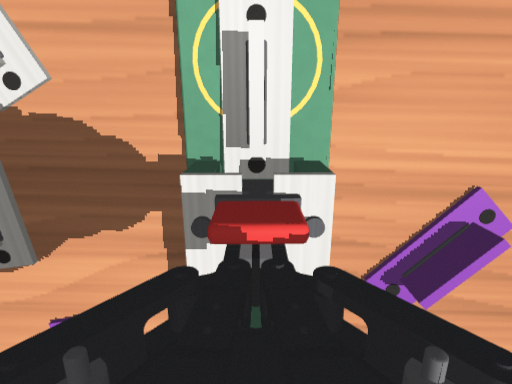

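View pics/w6.png

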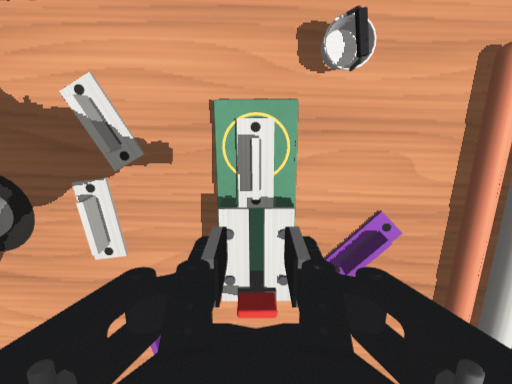

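```bash
cat >> h.py <<'E'
def holes(c,u,v,w=45,thr=70):
    """dark round holes near (u,v)"""
    g=cv2.cvtColor(c["color"],cv2.COLOR_RGB2GRAY); m=np.zeros(g.shape,bool)
    v=int(v);u=int(u); m[max(0,v-w):v+w,max(0,u-w):u+w]=1
    return [(a,ce.round(1),bb) for a,ce,bb,l in blobs((g<thr)&m,12)]
E
python3 - <<'E'
from h import *
c=dict(np.load("w6.npz")); grid(c,"w6z",200,90,110,130,4.5)
for h in holes(c,256,163): print(h)
E
```

```text
(np.int32(58), array([254.9, 126.5]), array([251, 123,   9,   8], dtype=int32))
(np.int32(25), array([235., 136.]), array([235, 124,   1,  25], dtype=int32))
(np.int32(216), array([227.2, 199.9]), array([217, 175,  20,  33], dtype=int32))
(np.int32(168), array([282.2, 201.9]), array([274, 197,  19,  10], dtype=int32))
(np.int32(36), array([255.6, 201.3]), array([251, 199,  10,   6], dtype=int32))
```

View pics/w6z.png

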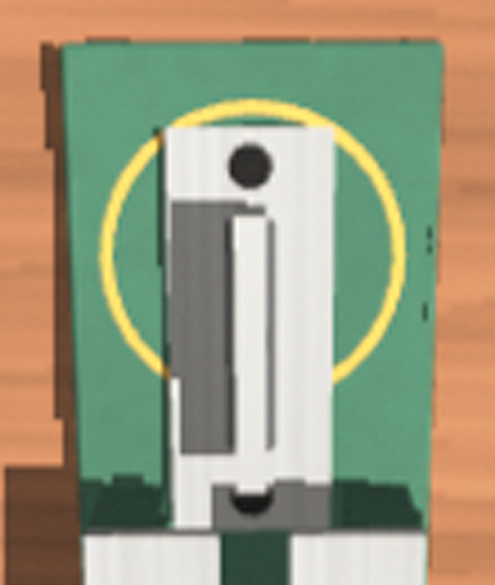

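```bash
python3 - <<'E'
from h import *
c=dict(np.load("w6.npz"))
z=lambda L:np.array([[200+u/4.5,90+v/4.5] for u,v in L])
print(ray(c,z([(164,127),(333,127),(250,166)]),17))
print(ray(c,z([(250,214),(250,487)]),47))
E
```

```text
[[ 576.14971341 -304.77324772   17.        ]
 [ 577.17944635 -348.62805902   17.        ]
 [ 566.76535122 -327.32347562   17.        ]]
[[ 557.13858912 -327.50267118   47.        ]
 [ 488.1814886  -329.13706652   47.        ]]
```

```bash
python3 - <<'E'
from h import *
th=-np.pi/2+np.radians(1.35)
r.movep([522.2,-328.2,120],rv(th))
print(r.servo_line([522.2,-328.2,21],rate=120,guard=12), r.sense()["position"])
r.set_gripper(0,70); print(r.sense()["gripper_width"])
r.servo_line([522.2,-328.2,26],rate=50); 
r.servo_line([522.2,-328.2,130],rate=150); print(r.sense()["contact_force"],r.sense()["gripper_width"])
# towards tray
q=[r.ik([480,290,230],rv(a)) for a in (np.pi/2,-np.pi/2)]; print(q)
r.movep([480,290,230],rv(-np.pi/2)); c=cam("wrist","w7")
np.savez("w7.npz",**{k:c[k] for k in("R","t","f","cx","cy","color")})
print(r.sense()["time"])
E
```

```text
False [ 522.68129378 -328.56077884   21.85519545]
6.633067297215766
[-0.403169    0.30405614 -3.09137801] 6.840081603598756
[array([ 4.37000333e-01,  4.04659609e-01,  1.50786221e+00, -4.44089210e-16,
        1.22907084e+00, -1.13379599e+00]), array([ 4.37000333e-01,  4.04659609e-01,  1.50786221e+00, -4.44089210e-16,
        1.22907084e+00,  2.00779666e+00])]
27.0917
```

View pics/w7.png

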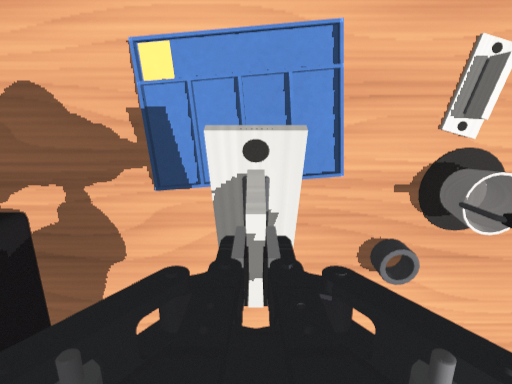

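```bash
python3 - <<'E'
from h import *
c=dict(np.load("w7.npz")); H=hsv(c)
m=((H[...,0]>100)&(H[...,0]<125)&(H[...,1]>120))|((H[...,0]>18)&(H[...,0]<32)&(H[...,1]>170)&(H[...,2]>180))
m[200:]=0; m[:,:120]=0;m[:,360:]=0
m=cv2.morphologyEx(m.astype(np.uint8),cv2.MORPH_OPEN,np.ones((3,3)))
b=max(blobs(m),key=lambda b:b[0])
ct=max(cv2.findContours(b[3].astype(np.uint8),cv2.RETR_EXTERNAL,cv2.CHAIN_APPROX_NONE)[0],key=len)
hu=cv2.convexHull(ct)
ap=cv2.approxPolyDP(hu,5,True)[:,0]; print(ap)
P=ray(c,ap,14); print(P)
# edge lines fit from contour
cp=ct[:,0].astype(float)
def line(p,q):
    d=(q-p)/np.linalg.norm(q-p); n=np.array([-d[1],d[0]]); s=(cp-p)@d; L=np.linalg.norm(q-p)
    k=(abs((cp-p)@n)<3)&(s>.08*L)&(s<.92*L); W=ray(c,cp[k],14)[:,:2].astype(np.float32)
    return cv2.fitLine(W,cv2.DIST_HUBER,0,.01,.01).ravel(),k.sum()
L=[line(ap[i].astype(float),ap[(i+1)%len(ap)].astype(float)) for i in range(len(ap))]
for l in L: print(l, np.degrees(np.arctan2(l[0][1],l[0][0])))
def X(a,b):
    A=np.array([a[:2],-b[:2]]).T; t=np.linalg.solve(A,b[2:]-a[2:]); return a[2:]+t[0]*a[:2]
C=[X(L[i-1][0],L[i][0]) for i in range(len(L))]; print(np.array(C), np.mean(C,0))
print([np.linalg.norm(C[i]-C[i-1]) for i in range(len(C))])
for h in holes(c,256,151,30): print(h)
E
```

```text
[[342  19]
 [342 175]
 [155 188]
 [129  38]]
[[641.81526471 195.22143814  14.        ]
 [468.95100355 181.90213199  14.        ]
 [452.633875   415.15174726  14.        ]
 [623.35123717 428.05901074  14.        ]]
(array([9.9704474e-01, 7.6822966e-02, 5.6774713e+02, 1.8951443e+02],
      dtype=float32), np.int64(131)) 4.4059725
(array([ 7.9527780e-02, -9.9683267e-01,  4.5938882e+02,  3.0832101e+02],
      dtype=float32), np.int64(69)) -85.438576
(array([9.9659574e-01, 8.2443230e-02, 5.4229395e+02, 4.2170593e+02],
      dtype=float32), np.int64(125)) 4.7290163
(array([ 7.993430e-02, -9.968001e-01,  6.329123e+02,  3.115310e+02],
      dtype=float32), np.int64(179)) -85.41521
[[642.23663 195.2539 ]
 [469.47137 181.94223]
 [450.9458  414.14917]
 [623.5383  428.42685]] [546.54803 304.94305]
[np.float32(233.92145), np.float32(173.27733), np.float32(232.94475), np.float32(173.18208)]
(np.int32(435), array([255.2, 150.4]), array([243, 140,  25,  22], dtype=int32))
(np.int32(14), array([243.9, 178.4]), array([242, 176,   4,   5], dtype=int32))
```

```bash
cat >> h.py <<'E'
TC=np.array([546.5,304.9]); TY=np.radians(4.57)
def tray(x,y): 
    c,s=np.cos(TY),np.sin(TY); return TC+[c*x-s*y,s*x+c*y]
def log(): 
    s=r.sense(); print("t",round(s["time"],1),s["position"].round(1),s["contact_force"].round(1),round(s["gripper_width"],1))
E
python3 - <<'E'
from h import *
c=dict(np.load("w7.npz")); s=r.sense(); print(s["position"])
print(ray(c,[[255.2,151.2],[204.5,125.5],[307.5,125.5]],s["position"][2]-4.9))
for y in (-87,-29,29,87): print(tray(-23,y), [None if q is None else q.round(2)[5] for q in (r.ik([*tray(-23,y),14],rv(a+TY)) for a in (np.pi/2,-np.pi/2))])
E
```

```text
[480.44943011 289.29456802 229.86277368]
[[527.78278815 289.59242928 224.96277368]
 [540.3688518  314.32298959 224.96277368]
 [540.30413127 264.03619374 224.96277368]]
[530.50502222 216.34402513] [np.float64(-1.37), np.float64(1.77)]
[525.88375615 274.15962769] [np.float64(-1.27), np.float64(1.87)]
[521.26249009 331.97523026] [np.float64(-1.18), np.float64(1.96)]
[516.64122402 389.79083282] [np.float64(-1.1), np.float64(2.05)]
```

```bash
python3 - <<'E'
from h import *
c=cam("scene"); p=px(c,[480,290,215])[0].round(); print(p)
u,v=p.astype(int); u0=max(0,u-80);v0=max(0,v-60); grid(c,"s1",u0,v0,min(160,512-u0),120,4.5)
E
```

```text
[360. 205.]
```

View pics/s1.png

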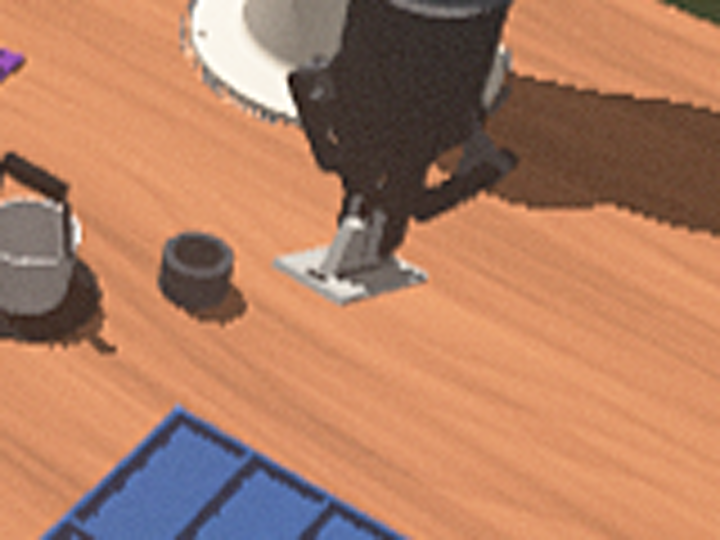

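```bash
python3 - <<'E'
from h import *
c=cam("scene"); T=r.sense()["position"]
M=Rn.from_rotvec(r.sense()["orientation"]).as_matrix()
for a in (0,10,15,20,25,-15):
    al=np.radians(a)
    # pitch about jaw axis at grasp point; bracket frame: long axis ~ world x
    gp=T+[0,0,18.7]; out=[]
    for sx in (55,-55):
        for sy in (22,-22):
            v=np.array([sx,sy,-18.7-4.9]); w=[v[0]*np.cos(al)-v[2]*np.sin(al),v[1],v[0]*np.sin(al)+v[2]*np.cos(al)]
            out.append((px(c,gp+w)[0]-[280,145])*4.5)
    print(a,np.round(out).astype(int).tolist())
E
```

```text
0 [[338, 321], [270, 281], [449, 229], [382, 194]]
10 [[338, 311], [269, 270], [441, 245], [375, 210]]
15 [[339, 304], [270, 264], [436, 253], [370, 218]]
20 [[340, 297], [271, 257], [432, 261], [366, 225]]
25 [[342, 290], [272, 250], [427, 269], [361, 233]]
-15 [[342, 332], [275, 292], [459, 206], [392, 170]]
```

```bash
python3 - <<'E'
from h import *
al=np.radians(18)
A=Rn.from_euler('z',TY)*Rn.from_euler('y',al)*Rn.from_matrix(rot(-np.pi/2))
R=A.as_matrix()
r.set_gripper(0,110)
tgt=np.array([*tray(-24,87),0])
def tcp(h): # bracket underside at height h
    gp=tgt+[0,0,h+28.6]; return gp+18.7*R[:,0]
print(tcp(4), r.ik(tcp(60),A.as_rotvec()))
r.servo_line(tcp(90),rate=150,attitude=A.as_rotvec())
r.servo_line(tcp(30),rate=150)
c=cam("scene"); u,v=px(c,tgt+[0,0,40])[0].astype(int);print(u,v); grid(c,"s2",u-80,v-60,160,120,4.5)
cam("wrist","w8");log()
E
```

```text
[509.88415726 389.25073288  14.81524315] [0.49351564 0.81723475 1.20997962 0.12630621 1.40484998 1.94541891]
371 279
t 29.3 [510.6 389.6  42.1] [-0.1  1.6 -2.8] 5.9
```

View pics/s2.png

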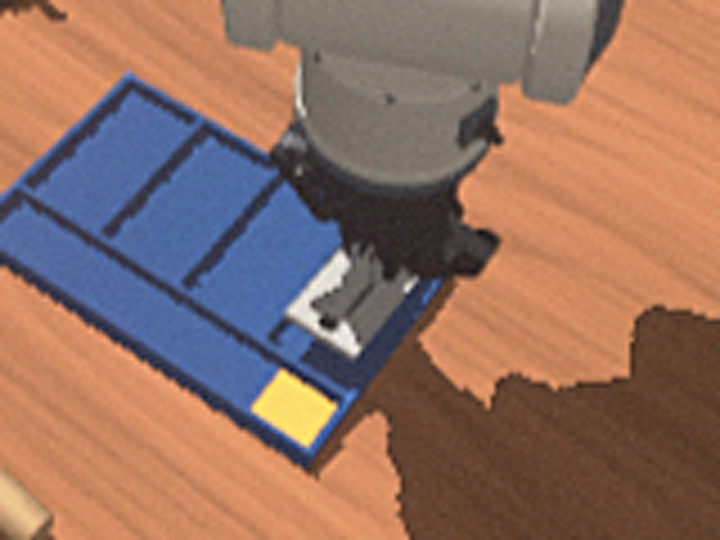

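View pics/w8.png

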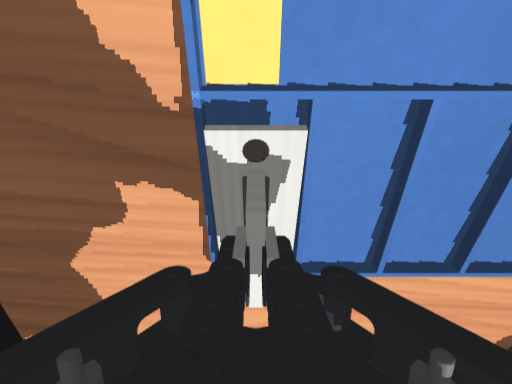

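```bash
python3 - <<'E'
from h import *
al=np.radians(18)
A=Rn.from_euler('z',TY)*Rn.from_euler('y',al)*Rn.from_matrix(rot(-np.pi/2)); R=A.as_matrix()
tgt=np.array([*tray(-24,87),0])
def tcp(h): return tgt+[0,0,h+28.6]+18.7*R[:,0]
print(r.servo_line(tcp(10),rate=60,guard=8)); log()
print(r.servo_line(tcp(2.5),rate=20,guard=8)); log()
r.set_gripper(20); log()
p=r.sense()["position"]
r.servo_line(p-60*R[:,0],rate=100)
r.movep([480,310,250],rv(-np.pi/2+TY)); c=cam("wrist","w9")
np.savez("w9.npz",**{k:c[k] for k in("R","t","f","cx","cy","color")})
cam("top","top2");log()
E
```

```text
True
t 29.7 [510.3 389.5  23.1] [-0.7 -0.2  8.2] 5.2
True
t 29.9 [510.4 389.6  22.8] [ 0.3 -0.9 11.7] 5.7
t 30.2 [510.2 389.4  22.1] [-0.2  0.5  0.9] 20.1
t 31.8 [480.3 310.3 248.1] [0.  0.1 0.1] 20.2
```

View pics/w9.png

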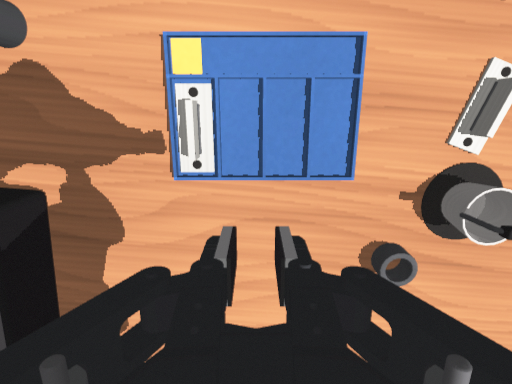

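View pics/top2.png

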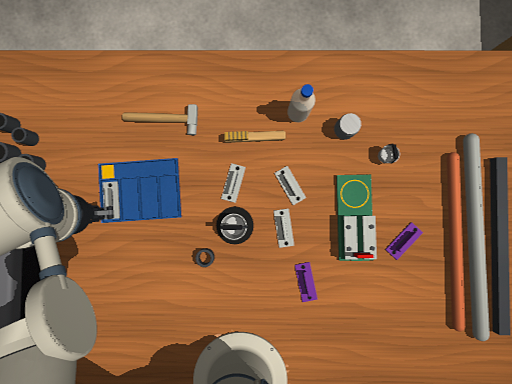

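```bash
python3 - <<'E'
from h import *
c=dict(np.load("w9.npz")); H=hsv(c)
h=[x for x in holes(c,195,128,48) if 20<x[0]<200]; print(h)
P=ray(c,[[193.2,91.8],[197,164.2]],9); print(P,P.mean(0), tray(-23,87), np.linalg.norm(P[0]-P[1]))
m=((H[...,0]>100)&(H[...,0]<125)&(H[...,1]>120))|((H[...,0]>18)&(H[...,0]<32)&(H[...,1]>170)&(H[...,2]>180))
m[200:]=0; m[:,:150]=0;m[:,380:]=0
m=cv2.morphologyEx(m.astype(np.uint8),cv2.MORPH_OPEN,np.ones((3,3)))
b=max(blobs(m),key=lambda b:b[0])
ct=max(cv2.findContours(b[3].astype(np.uint8),cv2.RETR_EXTERNAL,cv2.CHAIN_APPROX_NONE)[0],key=len)
ap=cv2.approxPolyDP(cv2.convexHull(ct),5,True)[:,0]; P=ray(c,ap+0.0,14); print(ap,P,P.mean(0))
for i in range(len(P)): d=P[i]-P[i-1]; print(np.linalg.norm(d),np.degrees(np.arctan2(d[1],d[0])))
E
```

```text
[(np.int32(185), array([214.3, 129.9]), array([211,  80,   7,  96], dtype=int32)), (np.int32(53), array([192.5,  91.6]), array([189,  88,   8,   8], dtype=int32)), (np.int32(42), array([196.5, 164.1]), array([193, 161,   8,   7], dtype=int32))]
[[561.10862788 393.12046907   9.        ]
 [471.3915579  386.0891126    9.        ]] [516.25009289 389.60479084   9.        ] [516.64122402 389.79083282] 89.9921808846989
[[366  32]
 [352 179]
 [174 179]
 [163  32]] [[642.27747978 195.13319497  14.        ]
 [468.78967746 182.17941946  14.        ]
 [450.35602812 414.67510113  14.        ]
 [623.65432118 428.28271164  14.        ]] [546.26937664 305.0676068   14.        ]
233.89211008355613 -85.43311198182178
173.97073849598158 -175.72983247134454
233.2253018427879 94.53326912390625
173.83171586894045 4.489728003575353
```

```bash
cat >> h.py <<'E'
from scipy.spatial import cKDTree
def find_bracket(c,u,v,w=40,zp=5.):
    hs=[x for x in holes(c,u,v,w) if 8<=x[0]<260]
    best=None
    for i in range(len(hs)):
        for j in range(i):
            P=ray(c,[hs[i][1],hs[j][1]],zp); d=np.linalg.norm(P[0]-P[1])
            if abs(d-90)<4 and (best is None or abs(d-90)<best[0]):
                e=P[0]-P[1]; best=(abs(d-90),P.mean(0)[:2],np.arctan2(e[1],e[0]),d,hs[i][1],hs[j][1])
    return best,hs
def wrap(th,near=-np.pi/2):
    return near+(th-near+np.pi/2)%np.pi-np.pi/2
def pick(ctr,phi,z0=0,F=110):
    th=wrap(phi-np.pi/2); o=rv(th); r.set_gripper(34,F)
    r.movep([*ctr,z0+110],o)
    print("guard",r.servo_line([*ctr,z0+9.5],rate=130,guard=12)); log()
    r.set_gripper(0,F)
    r.servo_line([*ctr,z0+20],rate=50); r.servo_line([*ctr,z0+90],rate=150); log()
    return th
def carry(x,y,h=90,name=None):
    p=tray(x,y); o=rv(-np.pi/2+TY)
    r.servo_line([*p,h],rate=200,attitude=o)
    c=cam("wrist",name); s=r.sense()["position"]
    print("pred hole px",px(c,s+[45*np.cos(TY),45*np.sin(TY),-4.9])); print([x[1] for x in holes(c,255,165,50) if x[0]>150]); log()
def place(x,y):
    p=tray(x,y)
    print(r.servo_line([*p,22],rate=130,guard=8)); log()
    print(r.servo_line([*p,12.5],rate=30,guard=6)); log()
    r.set_gripper(20); r.servo_line([*p,110],rate=150); log()
E
python3 - <<'E'
from h import *
c=dict(np.load("w9.npz"))
b,hs=find_bracket(c,487,107,40); print(b)
if b is None: print(hs)
t=cam("top"); print(px(t,[*b[1],5]))
E
```

```text
(np.float64(0.35115782385771865), array([571.65730886,  26.50078252]), np.float64(2.8782242980087713), np.float64(90.35115782385772), array([467.2, 141.6]), array([505.5,  71.3]))
[[232.70462081 182.30830025]]
```

```bash
python3 - <<'E'
from h import *
pick(np.array([571.7,26.5]),2.878)
carry(-23,29,90,"w10")
E
```

```text
guard False
t 34.4 [572.1  26.7  10.1] [ 0.4 -0.3 -0.7] 33.8
t 35.7 [571.3  26.5  89.4] [-0.2 -0.3 -1.8] 5.9
pred hole px [[255.70313864 155.89672311]]
[array([214.5, 144.8]), array([255.1, 156.9])]
t 37.5 [521.5 331.1  90. ] [ 0.5  0.6 -2.8] 5.4
```

View pics/w10.png

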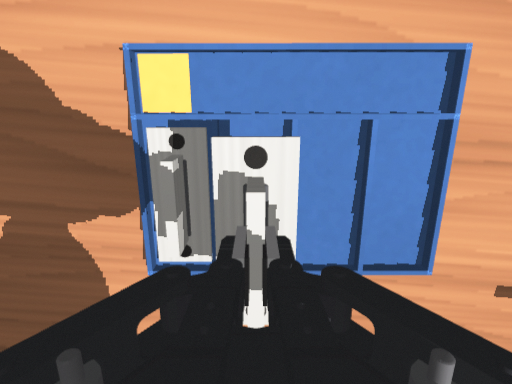

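```bash
python3 - <<'E'
from h import *
place(-23,29)
r.movep([520,-120,250],rv(-np.pi/2)); c=cam("wrist","w11")
np.savez("w11.npz",**{k:c[k] for k in("R","t","f","cx","cy","color")})
cam("top","top3");log()
E
```

```text
False
t 38.1 [521.6 332.   22.4] [ 0.7 -0.2 -1.2] 6.0
True
t 38.5 [521.9 332.3  14.5] [-2.2 -1.  11.7] 5.8
t 39.5 [520.8 331.7 109.3] [-0.8  0.5 -0.1] 19.9
t 41.4 [ 520.2 -119.2  249.7] [-0.6 -0.4 -0.1] 19.7
```

View pics/w11.png

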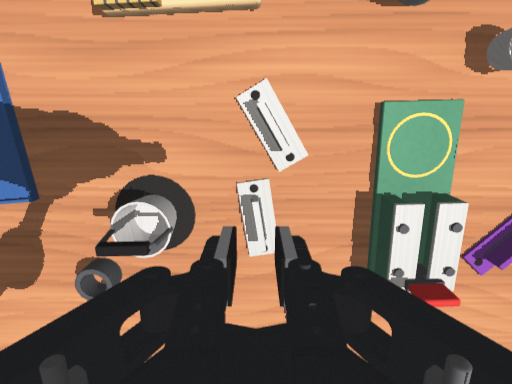

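View pics/top3.png

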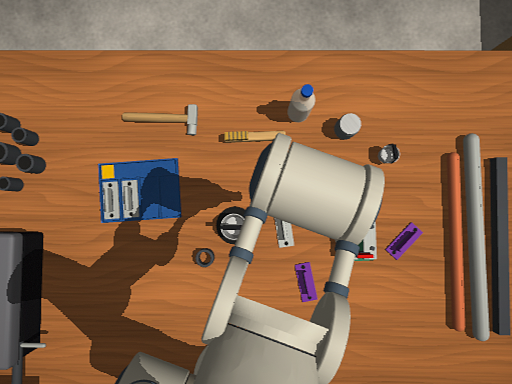

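```bash
python3 - <<'E'
from h import *
c=dict(np.load("w11.npz"))
b,hs=find_bracket(c,271,124,36); print(b)
b2,hs2=find_bracket(c,256,217,36); print(b2,hs2)
E
```

```text
(np.float64(0.3651276637658327), array([ 565.82347922, -141.24566728]), np.float64(-2.6081554138977983), np.float64(90.36512766376583), array([289.6, 156.8]), array([254.7,  94.7]))
(np.float64(2.912862257940276), array([ 444.8030146 , -134.08680325]), np.float64(-2.7191744582341504), np.float64(87.08713774205972), array([278.3, 241.7]), array([253.2, 187.9])) [(np.int32(40), array([253.2, 187.9]), array([250, 185,   7,   7], dtype=int32)), (np.int32(156), array([232.4, 241.6]), array([228, 227,   9,  26], dtype=int32)), (np.int32(169), array([278.3, 241.7]), array([275, 227,   9,  26], dtype=int32))]
```

```bash
python3 - <<'E'
from h import *
pick(np.array([565.8,-141.2]),-2.608)
carry(-23,-29,90,"w12")
E
```

```text
guard False
t 43.2 [ 566.4 -141.4   10.4] [ 0.1  0.1 -0.4] 34.1
t 44.6 [ 565.4 -141.1   89.4] [-0.5  0.6 -3.2] 6.2
pred hole px [[255.72290133 155.85638324]]
[array([215. , 144.2]), array([255.3, 156.3])]
t 46.9 [526.  273.6  90. ] [ 0.1 -0.5 -2.6] 5.6
```

View pics/w12.png

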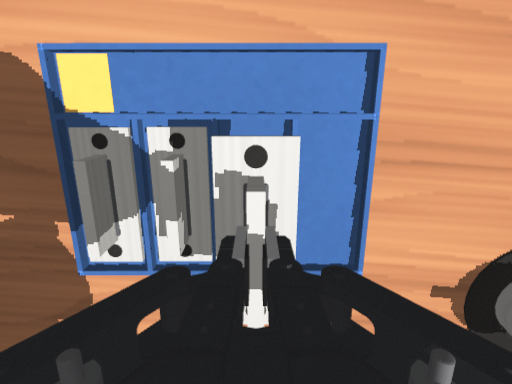

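Level and aligned over the third lane; place it and look at the last loose bracket.

```bash
python3 - <<'E'
from h import *
place(-23,-29)
r.movep([430,-130,250],rv(-np.pi/2)); c=cam("wrist","w13"); 
np.savez("w13.npz",**{k:c[k] for k in("R","t","f","cx","cy","color")})
print(px(c,[440,-131,5]))
b,hs=find_bracket(c,*px(c,[440,-131,5])[0],40); print(b); log()
E
```

```text
False
t 47.5 [526.2 274.2  22.4] [-0.2  0.8 -1.7] 5.7
True
t 47.9 [526.5 274.4  14.5] [-2.1  0.2 11.6] 5.9
t 49.0 [525.5 274.  109.3] [ 0.  -0.6 -0.4] 20.1
[[256.59386156 154.59182868]]
(np.float64(1.4575474963044996), array([ 439.30916946, -123.41302207]), np.float64(-2.9852216375956626), np.float64(91.4575474963045), array([256.2, 188.3]), array([245.1, 119.8]))
t 50.6 [ 430.3 -129.4  249.7] [-0.7  0.3  0.3] 19.8
```

View pics/w13.png

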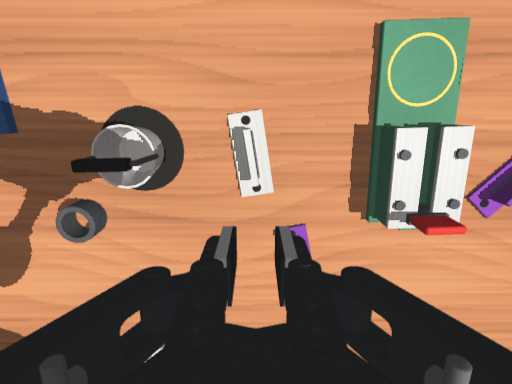

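```bash
python3 - <<'E'
from h import *
pick(np.array([439.3,-123.4]),-2.985)
r.servo_line([590,0,95],rate=200,attitude=rv(-np.pi/2+TY))
carry(-23,-87,90,"w14")
E
```

```text
guard False
t 52.4 [ 439.8 -123.6   10.3] [-0.   0.7 -0.5] 34.1
t 53.8 [ 439.1 -123.3   89.5] [-0.7  0.7 -2. ] 5.8
pred hole px [[255.95113054 155.83941992]]
[array([214.5, 145.1]), array([255.3, 155.2])]
t 56.2 [530.8 215.4  90. ] [-0.2 -0.2 -1.7] 5.3
```

View pics/w14.png

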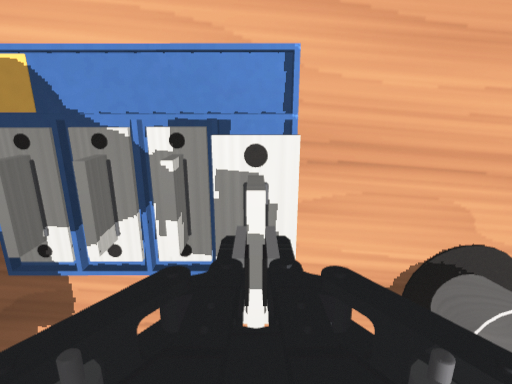

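```bash
python3 - <<'E'
from h import *
place(-23,-87)
t=cam("top","top4"); H=hsv(t)
print(ray(t,[255,136],24))
r.movep([660,-40,240],rv(-np.pi/2)); c=cam("wrist","w15"); 
np.savez("w15.npz",**{k:c[k] for k in("R","t","f","cx","cy","color")})
log()
E
```

```text
False
t 56.9 [530.8 216.2  22.4] [ 0.7  0.1 -2. ] 5.8
True
t 57.2 [531.1 216.5  14.5] [-1.2 -0.6 11.6] 5.9
t 58.3 [530.1 216.2 109.3] [-0.1  0.2 -0. ] 20.4
[[706.35247937 -38.26542202  24.        ]]
t 59.6 [659.4 -38.5 239.1] [ 0.3 -0.3 -0.3] 20.0
```

View pics/w15.png

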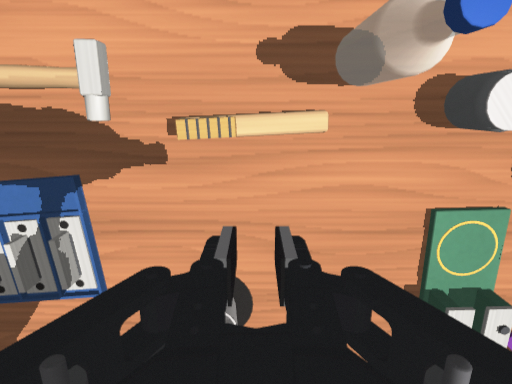

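View pics/top4.png

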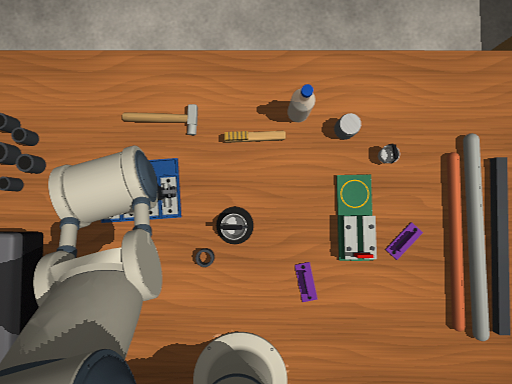

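```bash
python3 - <<'E'
from h import *
c=dict(np.load("w15.npz")); grid(c,"w15z",160,95,180,60,4.4)
H=hsv(c); print(H[122,285],H[122,240],H[150,285])
E
```

```text
[ 20  87 246] [ 20  88 245] [ 11 136 207]
```

View pics/w15z.png

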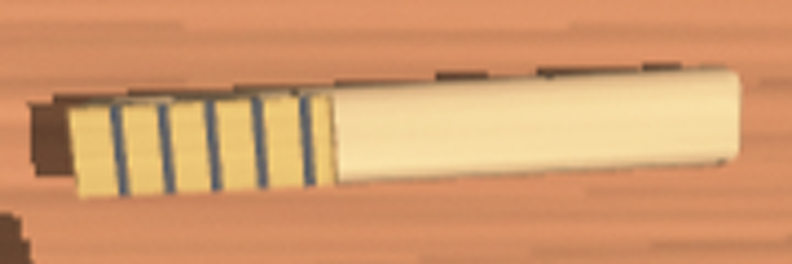

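```bash
python3 - <<'E'
from h import *
c=dict(np.load("w15.npz"))
z=lambda L:np.array([[160+u/4.4,95+v/4.4] for u,v in L])
P=ray(c,z([(739,70),(739,159),(335,88),(339,184)]),24); print(P)
e=P[:2].mean(0); j=P[2:].mean(0); d=(j-e)/np.linalg.norm(j-e); print("len",np.linalg.norm(j-e),"dir",np.degrees(np.arctan2(d[1],d[0])),"wid",np.linalg.norm(P[0]-P[1]))
print("center",e+90*d)
Q=ray(c,z([(70,109),(79,197)]),42); print(Q, (Q.mean(0)-e)@d)
print("center2",Q.mean(0)-86*d)
E
```

```text
[[ 724.42763285 -123.2851231    24.        ]
 [ 701.22253752 -124.83170026   24.        ]
 [ 719.72604229  -16.03264518   24.        ]
 [ 694.48020255  -16.69590477   24.        ]]
len 107.84603812271745 dir 93.04135722248907 wid 23.256576485659917
center [708.04997561 -34.18517691  24.        ]
[[714.89643604  50.20380552  42.        ]
 [692.76893012  49.45829568  42.        ]] 174.1216463731431
center2 [708.39556556 -36.04781818  42.        ]
```

```bash
python3 - <<'E'
from h import *
g=np.array([708.4,-39.2]); th=np.radians(3.04)
print(r.ik([*g,11],rv(th)), r.ik([*tray(63,-4),16],rv(TY)))
r.set_gripper(45,80)
r.movep([*g,110],rv(th))
print(r.servo_line([*g,11],rate=120,guard=12)); log()
r.set_gripper(0,80); log()
r.servo_line([*g,25],rate=40); r.servo_line([*g,90],rate=120); log()
r.servo_line([*tray(63,-4),90],rate=180,attitude=rv(TY)); log()
cam("wrist","w16"); c=cam("scene","s3"); u,v=px(c,[*tray(63,0),80])[0].astype(int); grid(c,"s3z",u-90,v-70,180,135,4.4)
E
```

```text
[-1.39383449e-01  8.45274573e-01  1.29397536e+00 -4.44089210e-16
  1.00234272e+00 -1.92441458e-01] [ 3.77628717e-01  8.09598717e-01  1.37167986e+00 -4.44089210e-16
  9.60314077e-01  2.97867171e-01]
False
t 62.5 [709.  -39.3  11.8] [0.2 0.8 0.6] 44.9
t 62.8 [709.1 -39.3  12.3] [-1.   1.1  7.3] 23.9
t 64.0 [708.  -39.2  89.4] [ 0.1  0.6 -2. ] 23.7
t 66.1 [609.9 305.2  90. ] [ 0.4 -1.  -0.6] 23.8
```

View pics/w16.png

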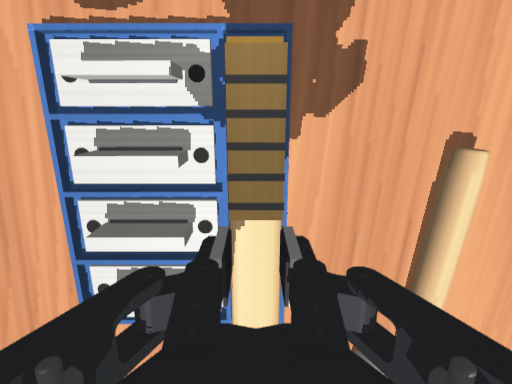

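View pics/s3z.png

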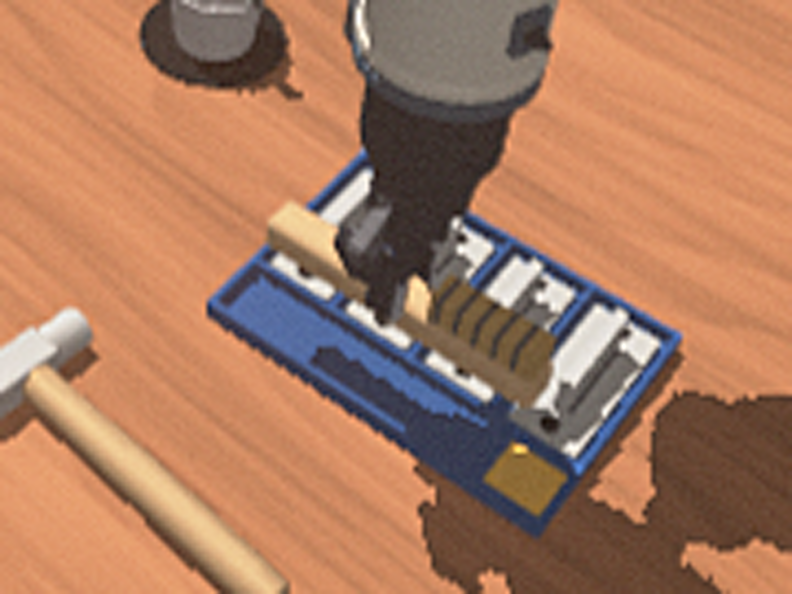

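```bash
python3 - <<'E'
from h import *
p=tray(63,-4)
print(r.servo_line([*p,28],rate=120,guard=8)); log()
print(r.servo_line([*p,15.5],rate=30,guard=6)); log()
r.set_gripper(38); r.servo_line([*p,120],rate=130)
r.movep([500,290,260],rv(-np.pi/2)); c=cam("wrist","w17");log()
np.savez("w17.npz",**{k:c[k] for k in("R","t","f","cx","cy","color")})
c=cam("scene","s4"); u,v=px(c,[*tray(0,0),20])[0].astype(int); grid(c,"s4z",u-80,v-60,160,120,4.8)
cam("top","top5")
E
```

```text
False
t 66.9 [610.  306.   28.4] [ 0.3 -0.7 -0.9] 23.5
True
t 67.3 [609.7 306.   16.3] [-1.5  0.2  8.9] 23.9
t 70.2 [500.1 290.  259.5] [-0.3 -1.   0.3] 38.2
```

View pics/w17.png

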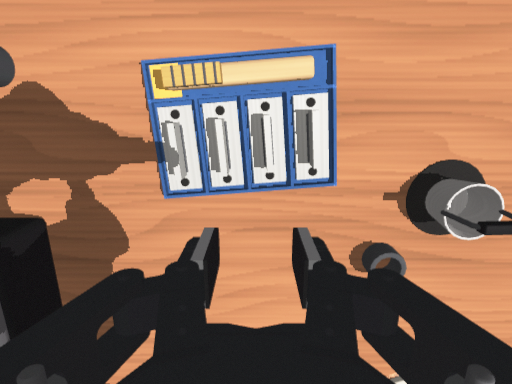

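View pics/s4z.png

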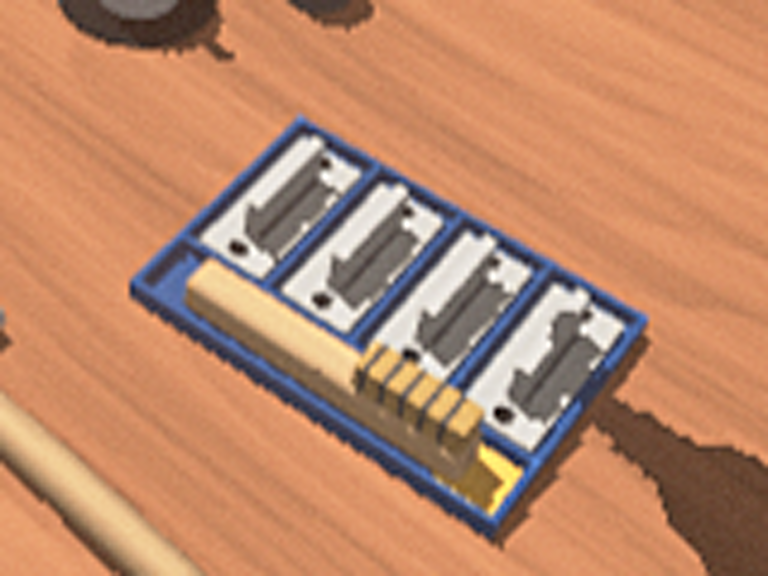

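```bash
python3 - <<'E'
from h import *
r.movep([445,21,290],rv(0.02)); r.set_gripper(45,60); c=cam("wrist","w18"); print(px(c,[[445,21,60],[445,21,112]])); log()
np.savez("w18.npz",**{k:c[k] for k in("R","t","f","cx","cy","color")})
u,v=px(c,[445,21,60])[0].astype(int); print(u-70,v-60);grid(c,"w18z",u-70,v-60,140,120,5)
E
```

```text
[[255.18061155 163.91291415]
 [255.16474124 172.40563466]]
t 72.4 [445.   21.1 289.9] [0.5 0.1 0.1] 45.0
185 103
```

View pics/w18z.png

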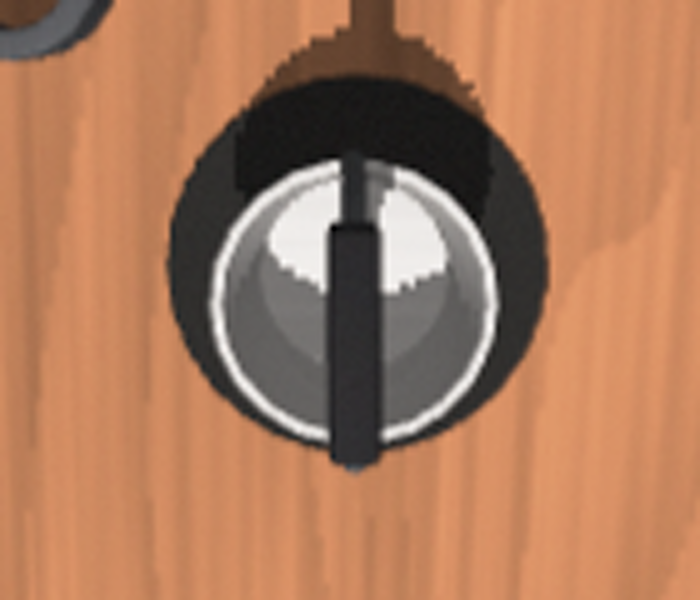

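```bash
python3 - <<'E'
from h import *
c=dict(np.load("w18.npz"))
z=lambda L:np.array([[185+u/5,103+v/5] for u,v in L])
print("rim",ray(c,z([(211,303),(498,303),(355,159),(355,446)]),58))
print("grip",ray(c,z([(355,225),(355,466),(328,345),(382,345)]),112))
print("mat",ray(c,z([(167,262),(549,262),(357,75)]),3))
E
```

```text
rim [[409.14187339  20.33270334  58.        ]
 [482.7003495   21.78422458  58.        ]
 [445.30750836  57.45280294  58.        ]
 [446.82432527 -17.03295217  58.        ]]
grip [[445.37528141  47.9482831  112.        ]
 [446.48272308  -6.43443674 112.        ]
 [439.94496526  21.35798683 112.        ]
 [451.88380478  21.59350909 112.        ]]
mat [[391.29432343  22.08857326   3.        ]
 [502.72606376  24.2880315    3.        ]
 [445.61881297  76.17326026   3.        ]]
```

```bash
python3 - <<'E'
from h import *
o=rv(0.02); g=[445.9,20.7]; p=[542.8,-328.2]
r.servo_line([*g,170],rate=200,attitude=o)
print(r.servo_line([*g,87],rate=110,guard=12)); log()
r.set_gripper(0,80)
r.servo_line([*g,97],rate=50); r.servo_line([*g,185],rate=120); log()
r.servo_line([*p,185],rate=150); r.servo_line([*p,112],rate=100)
r.dwell(0.3); log()
print(r.servo_line([*p,95],rate=25,guard=5)); log()
r.set_gripper(45); log(); r.servo_line([*p,190],rate=130)
r.movep([540,-328,290],o); c=cam("wrist","w19"); log()
np.savez("w19.npz",**{k:c[k] for k in("R","t","f","cx","cy","color")})
u,v=px(c,[543,-328,60])[0].astype(int); print(u-70,v-60);grid(c,"w19z",u-70,v-60,140,120,5)
E
```

```text
False
t 74.1 [446.3  20.7  87.6] [-0.   0.2  0. ] 45.3
t 75.7 [445.5  20.7 184.4] [-1.  -0.1 -2.4] 10.4
t 79.5 [ 542.9 -328.3  112.4] [ 0.6  0.1 -2.4] 10.5
True
t 80.1 [ 542.4 -328.1   96.5] [-3.   1.9  9.6] 10.7
t 80.5 [ 542.1 -327.8   95.9] [ 0.9 -0.2 -0.7] 44.6
t 81.9 [ 539.6 -327.7  289. ] [-0.1 -1.1 -0.6] 44.8
187 103
```

View pics/w19z.png

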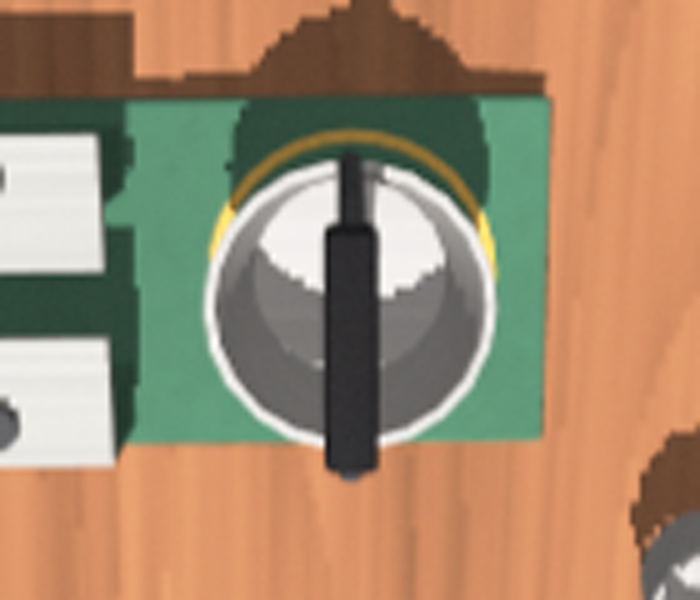

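```bash
python3 - <<'E'
from h import *
c=dict(np.load("w19.npz")); H=hsv(c)
z=lambda L:np.array([[187+u/5,103+v/5] for u,v in L])
P=ray(c,z([(205,305),(496,305),(350,159),(350,447)]),67);print("rim",P,P[:2].mean(0),P[2:].mean(0))
y=(H[...,0]>14)&(H[...,0]<36)&(H[...,1]>150); y[:120]=0;y[165:]=0;y[:,:225]=0;y[:,290:]=0
P=ray(c,np.argwhere(y)[:,::-1],12)[:,:2]
A=np.c_[2*P,np.ones(len(P))]; s=np.linalg.lstsq(A,(P**2).sum(1),rcond=None)[0]; print("ring",len(P),s[:2],np.sqrt(s[2]+s[0]**2+s[1]**2))
r.movep([450,150,300],rv(-np.pi/2)); cam("top","top6"); cam("scene","s6"); log()
E
```

```text
rim [[ 505.99127955 -327.73849835   67.        ]
 [ 578.84580693 -326.31210194   67.        ]
 [ 541.52772285 -290.98594738   67.        ]
 [ 543.07438808 -363.98728509   67.        ]] [ 542.41854324 -327.02530014   67.        ] [ 542.30105547 -327.48661624   67.        ]
ring 79 [ 542.55852581 -327.4761896 ] 38.950614207411704
t 84.2 [450.3 149.7 299.9] [ 0.2 -0.4 -0.2] 44.8
```

View pics/top6.png

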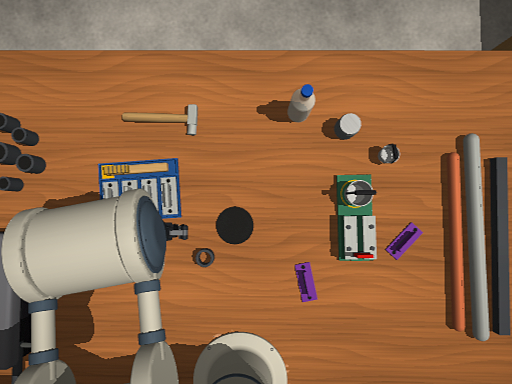

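View pics/s6.png

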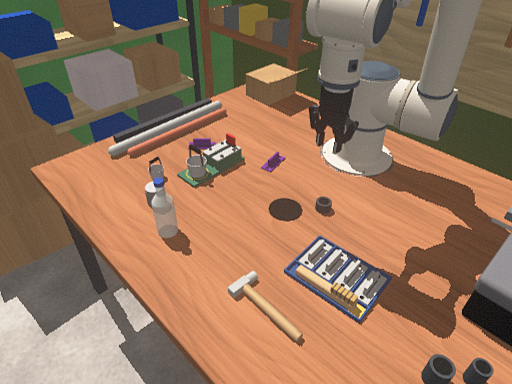

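```bash
python3 - <<'E'
from h import *
r.dwell(0.3); r.close_job(); print("handed in")
E
```

```text
the job is handed in; nothing more can be done
handed in
```

The job is done and handed in at about 84 s of the 210 s allowed.

I did it in the order asked:
1. I lifted the larger pail by its handle onto the mat.
2. I pushed the red slide to its stop. The bracket came out and the slide sprang home.
3. I put the jig's bracket and the three loose ones one to a compartment. The brush went bristles up in its long compartment, bristle end at the yellow patch.
4. I set the pail back on the apron.

**Last checks:**
- **Tray:** the pictures show all four brackets flat, web up, in separate compartments, and the brush flat with its bristle end at the yellow patch. I measured only the first bracket after placing it: its centre was about 0.4 mm from the compartment's centre.
- **Pail:** it stands upright, its rim centre within about 1 mm of the ring's centre measured in the same picture.
- **Other objects:** the slide is home, and the bottle, hammer, can and collar look unmoved.

**What disagreed:**
- The jig bracket slipped about 18° in the grip on the way to the tray, so I tilted the tool to level it. It touched about 8 mm higher than expected and dropped the last few millimetres, but landed flat.
- Estimates of the ring's centre from different views differed by 1–2 mm.
- I saw no sign of any part being knocked aside.

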